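Lay the tall nozzle-set box on its back against the display rail

TASK

On the wooden display board two window boxes of piping nozzles stand upright; tip the taller one over by pushing it, away from the robot, so that it lies flat on its back on the board with its window facing up, then push it along the board until the end that was its top is flush against the stop rail at the board's far edge. Only push it with the fingers: do not grip, lift or carry it, and leave the short box, the loose nozzles, the jar and the spatula standing or lying where they are.

Things in the scene. Friction and masses are not known exactly. Their poses are not given: they have to be found in the camera images.
- display: Fixed wooden board on the table, 340 (x) x 560 (y) x 18 mm thick, paper tags on its near edge. Origin: centre of its underside; x points away from the robot (yaw up to 0.3 rad either way), z up. A stop rail runs along its whole far edge: near face at x = +150 mm in the board's frame, 20 mm thick, 30 mm above the board's top.
- rail (a point): Middle of the stop rail's near face, at the level of the board's top (board frame: x 150, y 0, z 18 mm).
- tall_box: The taller window box: loose card carton, solid to the touch, 50 (own x) x 90 (y) x 170 mm tall (z), 0.17-0.35 kg, upright on the board's near half, left or right. Clear window with nozzles behind on its -x face, towards the robot; yaw within 0.12 rad of the board's. Origin: centre of its underside. Pushed high, it topples by itself past about 16 degrees, then lies 50 mm high, own x down, z away.
- tall_box_top (a point): Centre of the tall box's top end (own z = 170 mm): the end to finish against the rail. Once the box has toppled it lies roughly 20 to 85 mm short of the rail.
- tall_box_mid (a point): Centre of the tall box (own z = 85 mm), also its centre of mass. Pushed off centre, the lying box turns as it slides; once a corner bears on the rail it may jam askew, so it is best squared to the rail before it gets there.
- short_box: The shorter window box, same make, 50 x 90 x 90 mm tall, loose, standing upright beside the tall one 200 to 280 mm away (centres), on the other side of the board. Origin at the centre of its underside, z up. A bystander.
- nozzle_a: Loose bare-steel piping nozzle (cone), 34 mm across the foot, 55 mm tall, standing on the display board near the middle, between the two boxes' lanes, on the far half. Origin at the centre of its foot, z up. A bystander.
- nozzle_b: Loose bare-steel piping nozzle (cone), 28 mm across the foot, 48 mm tall, standing on the display board near the left (+y) end. Origin at the centre of its foot, z up. A bystander.
- nozzle_c: Loose bare-steel piping nozzle (cone), 36 mm across the foot, 60 mm tall, standing on the display board near the right (-y) end, far half. Origin at the centre of its foot, z up. A bystander.
- nozzle_d: Loose bare-steel piping nozzle (cone), 30 mm across the foot, 45 mm tall, standing on the display board near the right (-y) end, near half. Origin at the centre of its foot, z up. A bystander.
- jar: Loose jar with white cap, 60 mm across, 90 mm tall, on the table to the left of the board. Origin at the centre of its underside. A bystander.
- spatula: Loose spatula, 280 mm long, lying on the table to the right of the board, roughly along the world x axis. Origin at the middle of its length, on its underside. A bystander.
There are look-alikes about, which are no part of the job. Leave any blue or purple look-alike of the tall_box alone.

How it is judged:
On the way:
1. the tall box lies flat on its back on the board, window up (angle between tall_box's own x axis and vertical above 3 rad and z of tall_box_mid in the frame of display between 0.036 and 0.05 m), for 0.1 s.
At the end, for the whole second after the job is handed in: The tall box lies flat on its back on the board (within 8 degrees, window up), the centre of its former top end within 6 mm of the rail's face and the box square to the rail within 5 degrees, at rest; the short box still upright; every bystander within 20 mm of where it was (all of step 1 and x of tall_box_top in the frame of display between 0.144 and 0.156 m and angle between the z axis of tall_box and the x axis of display, either way round below 0.09 rad and linear speed of tall_box below 0.02 m/s and distance of each of short_box, nozzle_a, nozzle_b, nozzle_c, nozzle_d, jar, spatula from where it was at the start of the episode below 0.02 m and angle between short_box's own z axis and vertical below 0.1 rad); the robot touches nothing.
It fails at once if the tall box is lifted or carried: its underside's centre more than 65 mm above the display's underside level, or its middle above 140 mm (height (world z) of tall_box above 0.065 m or height (world z) of tall_box_mid above 0.14 m).
It fails at once if a bystander is moved by more than 20 mm (distance of any of short_box, nozzle_a, nozzle_b, nozzle_c, nozzle_d, jar, spatula from where it was at the start of the episode above 0.02 m).
It fails at once if the short box or a loose nozzle is tipped over (angle between any of short_box, nozzle_a, nozzle_b, nozzle_c, nozzle_d's own z axis and vertical above 0.5 rad).
It also fails if it takes over 64 s, if anything falls off the work surface, if the arm or the gripper's body presses on something with over 40 N, if the wrist force passes 120 N, or if a joint passes its speed limit or range.

ROBOT

A 7-joint arm with a two-finger parallel gripper is mounted at the origin on the work surface. World frame = base frame: x ahead of the robot, y to its left, z up, the work surface at z = 0. Lengths are in m, angles in rad, forces in N, time in s.
With the tool pointing down it reaches from about 0.35 to 0.9 m from the base axis. Payload 19.9 kg.
Tool frame: the origin (TCP) lies at the very end of the fingers, on their centre line; the grasp point (between the pads) lies 19 mm behind it (manip.pinch_z is the distance from the TCP to the grasp point, in m); z points along the fingers, y is the line along which they close (so a half turn about z gives the same grasp; the last joint's range is limited). The gripper opens to 94 mm and grips with 3 to 60 N. Pads are 16 mm wide; open, the fingers measure 119 mm over their backs; the gripper's body (75 mm by 177 mm) begins 78 mm behind the grasp point.
Start: joints at [-1.381, 0.417, -0.01, 1.614, 0.005, 1.111, -0.053], TCP at [0.144, 0.608, 0.205] pointing down, gripper open.
Joint ranges: [-2.81, 2.81], [-0.39, 2.02], [-1.27, 1.25], [0.06, 2.57], [-1.19, 4.33], [0.19, 2], [-2.82, 2.82]. Speed limits (rad/s): [1.89, 1.89, 2.39, 2.39, 3.01, 3.01, 3.01].

INTERFACE

Orientations are given as a unit quaternion [w, x, y, z].
In Python, from workcell import monitor, viewer, order, manip gives the robot as it stands. The module is installed in compiled form; this text tells all that it offers.
- The arm moves only by the tool move_arm, never from a script. Its argument "increments" is a list that holds one entry, the list of rows, each a list of 7 numbers: the shift along the tool's x, y, z in mm, then the turn, a rotation vector about the tool's x, y, z in degrees, then the opening, from 0 (shut) to 1 (fully open). In form: [[[tx, ty, tz, ax, ay, az, gripper], ...]]. A call has 1 to 5 rows; each row is the pose to reach, as a shift and turn from the pose commanded when the call began, along the tool's axes at that moment; what a row does not reach only later rows make up. A row lasts 1/10 s, in which the tool goes at most 50 mm and 8.59 degrees, less where a joint would pass 70% of its speed; a pose out of reach is approached as far as the arm can. A call with a gripper value outside its range is refused whole. The fingers move at their own pace and stop on an object; "force" is the grip in N (left out, the last holds). Time passes only in rows, so rows that repeat a pose let the fingers close. It gives the time, the measured TCP pose, the force, the opening and the grip force at its end, in the units of the state.
- monitor.sense(): the state, without advancing time (a new reading comes with each control period).
- viewer.read_camera(name): name is "side" or "top"; returns the picture (420x560x3 uint8, red, green, blue); there is no depth.
- viewer.calibration(name): a dict with "vertical_fov" (degrees; the focal length in pixels is half the picture's height over the tangent of half this angle, whatever the lens; pixels are square), "cx", "cy" (the principal point, pixels), "world_from_camera" (4x4, takes a point from camera to world coordinates). Camera axes: x right, y up, looking along -z (the intrinsics and any distortion apply to the point x, -y, -z); pixel columns grow to the right and rows downward; lengths in m; the calibration is good to about 2 mm. A picture is of the moment at which its call begins. calibration takes no time and is no camera call.
- order.sign_off(): hands the job in; it is judged then, once.
The state is a dict: "t": time; "joint_positions": joint angles; "joint_velocities": joint speeds; "joint_efforts": joint torques, N m; "position": TCP position; "tool_rot": TCP orientation; "contact_force": force on the tool from outside, world axes, zero at the start; "torque": the same for the moment, N m; "width": finger opening in m; "gripper_force": force on a finger pad.
Only numpy, scipy, OpenCV 4.12 (cv2) and the standard library are available. Lean on these libraries where they do the work, as an engineer would, in place of code of your own. Each camera call takes 0.05 s, during which the arm holds its last target. There are 200 camera calls.

## Working session

There is one attempt and no reset: what is moved stays moved. The work goes in short steps, Python scripts to look and compute and a tool call to move; the robot and the scene stay as the last step left them, time stands still between calls to the robot, and variables do not carry over. Pictures are saved under pics/ and viewed, at most 10 in all, crops included, and the job is handed in when it is done.

Besides the shell and the picture viewer there is one more tool, called after ">>>" by a JSON object that holds its "name" and its "arguments", one argument or row to a line. move_arm: Moves the arm, as the interface text tells. Its arguments: {"type":"object","properties":{"increments":{"type":"array","items":{"type":"array","items":{"type":"array","items":{"type":"number"}}}},"force":{"type":"number"}},"required":["increments"]}

```bash
mkdir -p pics
python3 - <<'E'
from workcell import monitor, viewer
import cv2
for n in ("top","side"):
    cv2.imwrite(f"pics/{n}0.png",viewer.read_camera(n)[:,:,::-1])
    c=viewer.calibration(n); print(n,{k:(v if k!="world_from_camera" else [list(map(lambda a:round(float(a),4),r)) for r in v]) for k,v in c.items()})
print(monitor.sense())
E
```

```text
top {'vertical_fov': 46.612200302197905, 'cx': 279.8146578940862, 'cy': 205.50243802510582, 'world_from_camera': [[-0.0286, 0.9798, -0.1979, 0.2579], [-0.9996, -0.0276, 0.0074, 0.005], [0.0018, 0.198, 0.9802, 1.7001], [0.0, 0.0, 0.0, 1.0]]}
side {'vertical_fov': 49.17619703650884, 'cx': 281.6101127425175, 'cy': 208.45691258803419, 'world_from_camera': [[0.8361, 0.3662, -0.4085, 0.0237], [-0.5485, 0.5428, -0.636, -0.8419], [-0.0112, 0.7558, 0.6547, 0.999], [0.0, 0.0, 0.0, 1.0]]}
{'t': 0.1, 'joint_positions': array([-1.38051627,  0.41795109, -0.01033178,  1.61409615,  0.00471569,
        1.11069804, -0.05303214]), 'joint_velocities': array([ 0.00028089, -0.00016366,  0.00151309, -0.00351845,  0.00071654,
        0.00074689,  0.00049351]), 'joint_efforts': array([ 1.66312544e-03, -8.52575111e+01,  6.40121810e-01, -4.26699972e+01,
       -4.88836295e-02,  1.63550995e-02,  3.77755768e-06]), 'position': array([0.14349017, 0.60796055, 0.20487224]), 'tool_rot': array([-2.07488212e-05,  1.15626274e-01,  9.93292629e-01, -5.64037211e-04]), 'contact_force': array([ 0.37606744, -0.14957171,  0.01778405]), 'torque': array([-0.03393846, -0.03313084,  0.02471956]), 'gripper_force': 0.0, 'width': 0.09372583998531749}
```

View pics/top0.png

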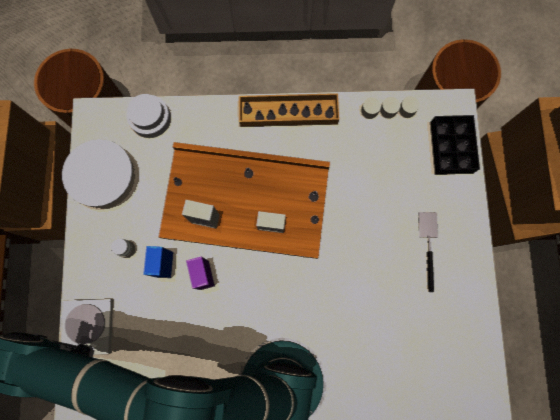

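View pics/side0.png

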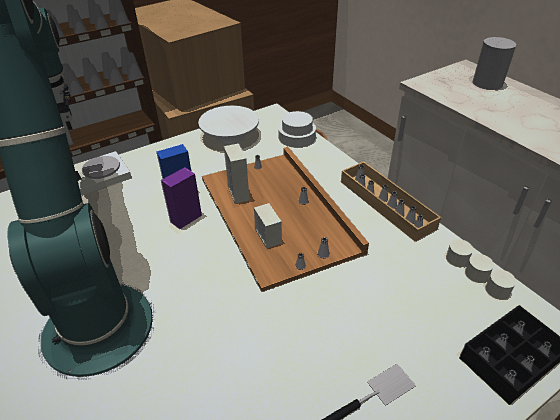

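Top view: the tall box is the left one, with its top at about (198,209); the short box is at (271,220). The blue (157,261) and purple (201,272) look-alikes stand in front of the tall box. The side view agrees, with the tall box at (236,175).

```bash
cat > h.py <<'E'
import numpy as np, cv2
from workcell import monitor, viewer
def ray(n,uv,z):
    c=viewer.calibration(n); T=np.array(c["world_from_camera"]); f=210/np.tan(np.radians(c["vertical_fov"]/2))
    d=T[:3,:3]@np.array([(uv[0]-c["cx"])/f,-(uv[1]-c["cy"])/f,-1]); o=T[:3,3]
    return o+d*(z-o[2])/d[2]
def proj(n,p):
    c=viewer.calibration(n); T=np.array(c["world_from_camera"]); f=210/np.tan(np.radians(c["vertical_fov"]/2))
    q=T[:3,:3].T@(np.array(p)-T[:3,3]); return np.array([c["cx"]+f*q[0]/-q[2],c["cy"]-f*q[1]/-q[2]])
def pale(im):
    h=cv2.cvtColor(im,cv2.COLOR_RGB2HSV); return ((h[...,1]<70)&(h[...,2]>130)).astype(np.uint8)
def wood(im):
    h=cv2.cvtColor(im,cv2.COLOR_RGB2HSV); return ((h[...,0]<22)&(h[...,1]>110)&(h[...,2]>60)).astype(np.uint8)
E
python3 - <<'E'
from h import *
im=cv2.imread("pics/top0.png")[:,:,::-1].copy()
w=wood(im); w[:138]=0; w[262:]=0; w[:,:150]=0; w[:,340:]=0
w=cv2.morphologyEx(w,cv2.MORPH_OPEN,np.ones((3,3)))
cs,_=cv2.findContours(w,cv2.RETR_EXTERNAL,cv2.CHAIN_APPROX_NONE); c=max(cs,key=cv2.contourArea)
hull=cv2.convexHull(c); print(cv2.approxPolyDP(hull,4,True)[:,0].tolist())
p=pale(im)
n,l,s,ce=cv2.connectedComponentsWithStats(p)
for i in range(1,n):
    if 60<s[i,4]<3000:
        x,y=ce[i]
        if 90<x<340 and 140<y<300:
            r=cv2.minAreaRect(np.argwhere(l==i)[:,::-1].astype(np.float32)); print(s[i],ce[i],cv2.boxPoints(r).tolist())
cv2.imwrite("pics/c0.png",cv2.resize(im[135:295,90:340,::-1],None,fx=3.2,fy=3.2,interpolation=cv2.INTER_CUBIC))
E
```

```text
[[174, 150], [327, 169], [317, 257], [160, 237]]
[182 200  31  20 424] [197.10613208 209.60141509] [[181.78048706054688, 214.02438354492188], [184.95608520507812, 199.20486450195312], [212.40975952148438, 205.08779907226562], [209.23416137695312, 219.90731811523438]]
[257 212  28  17 387] [270.4496124  219.79586563] [[256.2559814453125, 225.32423400878906], [257.9283447265625, 211.1092071533203], [284.55975341796875, 214.24232482910156], [282.88739013671875, 228.4573516845703]]
```

View pics/c0.png

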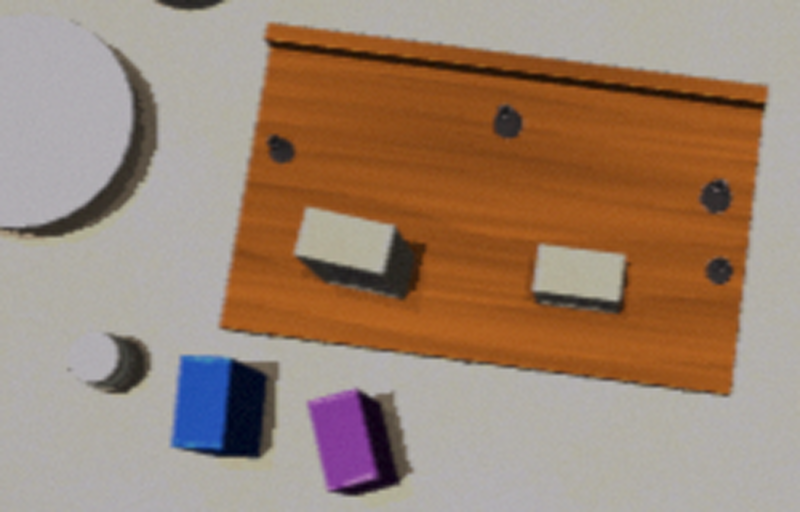

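The crop (3.2x, offset 90,135) shows the rail face's top edge from (268,40) to (765,102). The board's near corners are at (222,327) and (730,392), the tall box top at (303,207), (396,226), (385,273), (296,253), and the purple box close to the near edge at (350,440).

Run:
```python
from h import *
P=lambda u,v:np.array([90+(u+.5)/3.2-.5,135+(v+.5)/3.2-.5])
A=[ray("top",P(268,41),.048),ray("top",P(765,103),.048)]
B=[ray("top",P(222,327),.018),ray("top",P(730,392),.018)]
C=[ray("top",P(268,23),.048),ray("top",P(767,86),.048)]
for n,X in(("railtop",A),("near",B),("far",C)):
    d=X[0]-X[1]; print(n,np.round(X,4).tolist(),"len",np.linalg.norm(d),"yaw",np.arctan2(-d[0],d[1]))
yaw=np.mean([np.arctan2(-(X[0]-X[1])[0],(X[0]-X[1])[1]) for X in(A,B,C)])
R=np.array([[np.cos(yaw),-np.sin(yaw)],[np.sin(yaw),np.cos(yaw)]])
# origin estimates
for X,x in((A,.15),(B,-.17),(C,.17)):
    m=(X[0]+X[1])[:2]/2; print("origin",m-R@[x,0])
O=np.mean([((X[0]+X[1])[:2]/2-R@[x,0]) for X,x in((A,.15),(B,-.17),(C,.17))],axis=0); print("yaw",yaw,O)
def box(n,c,z,k=P):
    q=np.array([ray("top",k(*i),z)[:2] for i in c]); m=q.mean(0)
    d=(q[0]-q[1])+(q[3]-q[2]); e=(q[0]-q[3])+(q[1]-q[2])
    print(n,"world",m.round(4),"board",(R.T@(m-O)).round(4),"w",np.linalg.norm(d)/2,np.linalg.norm(e)/2,"yaw",np.arctan2(-d[0],d[1])); return m
box("tall",[(303,207),(396,226),(385,273),(296,253)],.188)
box("short",[(538,244),(626,254),(623,304),(533,293)],.108)
for h in(.12,.17):
    box("purple",[(308,403),(358,390),(383,482),(331,494)],h)
    box("blue",[(183,357),(232,358),(222,452),(172,447)],h)
for n,u,v,z in(("a",508,107,.073),("b",276,139,.066),("c",713,183,.078),("d",718,261,.063),("jar",92,358,.09)):
    m=ray("top",P(u,v),z)[:2]; print(n,m.round(3),(R.T@(m-O)).round(3))
```

```text
railtop [[0.8116, 0.3632, 0.048], [0.7251, -0.1833, 0.048]] len 0.5532596902184391 yaw -0.15697359280373085
near [[0.4983, 0.4148, 0.018], [0.4122, -0.1334, 0.018]] len 0.5549194979054651 yaw -0.15573162080027803
far [[0.8325, 0.3635, 0.048], [0.7445, -0.1864, 0.048]] len 0.5569091826487498 yaw -0.15878763665022588
origin [0.62023544 0.11344429]
origin [0.6231579  0.11413417]
origin [0.62058737 0.11515715]
yaw -0.15716428341807825 [0.62132691 0.11424521]
tall world [0.5575 0.254 ] board [-0.085  0.128] w 0.09254025842260875 0.047312924188518575 yaw -0.241608144921146
short world [0.5306 0.0239] board [-0.0755 -0.1034] w 0.09279544593258669 0.05209830590027568 yaw -0.1472396990561364
purple world [0.3637 0.2641] board [-0.2779  0.1077] w 0.05232984554890968 0.09522919027080728 yaw 0.21227970801506083
blue world [0.4067 0.4083] board [-0.258   0.2568] w 0.05020550459348498 0.09284375686959145 yaw -0.08815511448315154
purple world [0.3604 0.2559] board [-0.2799  0.0991] w 0.050673957220790884 0.0922158256600089 yaw 0.21227970801506088
blue world [0.402  0.3955] board [-0.2607  0.2435] w 0.04861683739617853 0.08990587521283469 yaw -0.08815511448315146
a [0.721 0.098] [ 0.101 -0.001]
b [0.695 0.349] [0.036 0.243]
c [ 0.63 -0.12] [ 0.045 -0.23 ]
d [ 0.548 -0.123] [-0.035 -0.246]
jar [0.459 0.531] [-0.225  0.386]
```

>>> {"name": "move_arm", "arguments": {
  "increments": [
    [[0,0,-45,0,0,0,0],[-40,-20,-60,0,0,0,0],[-80,-45,-60,0,0,0,0],[-120,-70,-60,0,0,0,0],[-160,-95,-60,0,0,0,0]]
  ]
}}

```text
t: 0.6
position: [0.2785, 0.4774, 0.2653]
tool_rot: [-0.0, 0.116, 0.993, -0.0]
contact_force: [1.3, 1.1, 0.1]
width: 0.0575
gripper_force: 0.0
```

>>> {"name": "move_arm", "arguments": {
  "increments": [
    [[-40,-24,0,0,0,0,0],[-80,-48,0,0,0,0,0],[-120,-72,0,0,0,0,0],[-160,-96,0,0,0,0,0],[-200,-120,0,0,0,0,0]]
  ]
}}

```text
t: 1.1
position: [0.4455, 0.3147, 0.2654]
tool_rot: [-0.0, 0.116, 0.993, -0.0]
contact_force: [0.3, 0.4, -0.3]
width: 0.0175
gripper_force: 0.0
```

>>> {"name": "move_arm", "arguments": {
  "increments": [
    [[-30,-18,0,0,0,0,0],[-59,-34,0,0,0,0,0],[-59,-34,0,0,0,0,0],[-59,-34,0,0,0,0,0]]
  ]
}}

```text
t: 1.5
position: [0.4941, 0.2694, 0.2651]
tool_rot: [-0.0, 0.116, 0.993, -0.0]
contact_force: [-0.5, 0.4, 0.6]
width: 0.0002
gripper_force: 0.0
```

Run:
```python
from h import *
for n in("top","side"):
    im=viewer.read_camera(n); cv2.imwrite(f"pics/{n}1.png",im[:,:,::-1])
a=cv2.imread("pics/top1.png")[130:290,130:290];b=cv2.imread("pics/side1.png")[100:260,150:310]
cv2.imwrite("pics/p1.png",cv2.resize(np.hstack([a,b]),None,fx=2.5,fy=2.5,interpolation=cv2.INTER_CUBIC))
s=monitor.sense();print(s["t"],s["position"],s["tool_rot"],s["contact_force"],s["width"])
```

```text
1.6 [0.49335309 0.27061289 0.26526455] [-2.64144113e-04  1.14938916e-01  9.93372526e-01 -3.76744305e-05] [-0.51464871 -0.01027556  0.4700303 ] 0.0004893002340191224
```

View pics/p1.png

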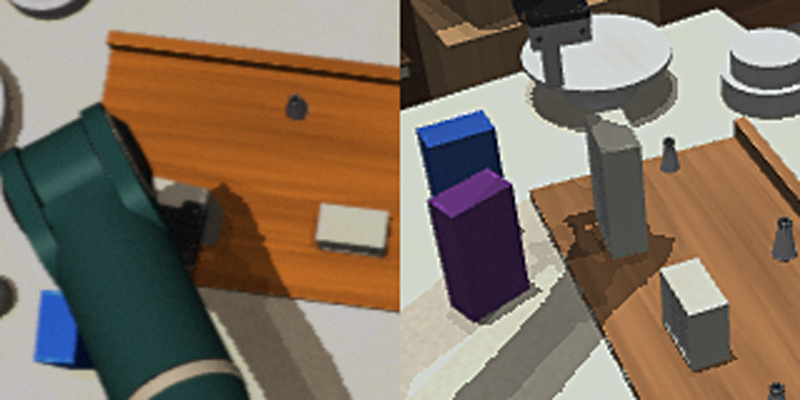

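>>> {"name": "move_arm", "arguments": {
  "increments": [
    [[0,0,45,0,0,0,0],[0,0,90,0,0,0,0],[0,0,100,0,0,0,0],[-10,0,100,0,0,0,0],[-20,0,100,0,0,0,0]]
  ]
}}

```text
t: 2.1
position: [0.5151, 0.2658, 0.1675]
tool_rot: [0.001, 0.115, 0.993, 0.001]
contact_force: [0.0, 0.4, 0.9]
width: 0.0005
gripper_force: 0.0
```

>>> {"name": "move_arm", "arguments": {
  "increments": [
    [[-7,0,0,0,0,0,0],[-14,0,0,0,0,0,0],[-21,0,0,0,0,0,0],[-28,0,0,0,0,0,0],[-35,0,0,0,0,0,0]]
  ]
}}

```text
t: 2.6
position: [0.5483, 0.2569, 0.1656]
tool_rot: [0.0, 0.116, 0.993, 0.0]
contact_force: [-0.8, -0.9, 0.6]
width: 0.0005
gripper_force: 0.1
```

Run:
```python
from h import *
im=viewer.read_camera("side"); cv2.imwrite("pics/s2.png",cv2.resize(im[100:260,150:310,::-1],None,fx=2.5,fy=2.5,interpolation=cv2.INTER_CUBIC))
s=monitor.sense();print(s["t"],s["position"],s["contact_force"])
```

```text
2.65 [0.54917435 0.25639291 0.16556141] [-0.35001434 -1.38650182 -0.82290607]
```

View pics/s2.png

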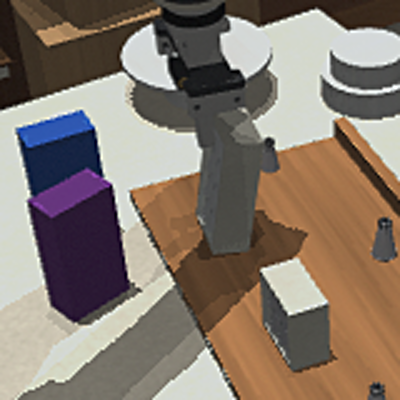

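The box is tilting about its far bottom edge (top at (240,125), base still at (225,235)). I'll keep pushing.

>>> {"name": "move_arm", "arguments": {
  "increments": [
    [[-7,0,0,0,0,0,0],[-14,0,0,0,0,0,0],[-21,0,0,0,0,0,0],[-28,0,0,0,0,0,0],[-35,0,0,0,0,0,0]]
  ]
}}

```text
t: 3.15
position: [0.5824, 0.2488, 0.1654]
tool_rot: [0.0, 0.116, 0.993, -0.0]
contact_force: [-0.4, -0.3, -0.2]
width: 0.0001
gripper_force: 0.0
```

>>> {"name": "move_arm", "arguments": {
  "increments": [
    [[0,0,0,0,0,0,0],[0,0,0,0,0,0,0],[0,0,0,0,0,0,0],[0,0,0,0,0,0,0],[0,0,0,0,0,0,0]]
  ]
}}

```text
t: 3.65
position: [0.5816, 0.2491, 0.1656]
tool_rot: [0.0, 0.116, 0.993, 0.0]
contact_force: [0.1, 0.2, 0.8]
width: 0.0004
gripper_force: 0.0
```

Run:
```python
from h import *
im=viewer.read_camera("side"); cv2.imwrite("pics/s3.png",cv2.resize(im[100:260,150:310,::-1],None,fx=2.5,fy=2.5,interpolation=cv2.INTER_CUBIC))
s=monitor.sense();print(s["t"],s["position"],s["contact_force"])
```

```text
3.7 [0.58164329 0.24910048 0.16553965] [-0.59736388 -0.1430384   0.36076735]
```

View pics/s3.png

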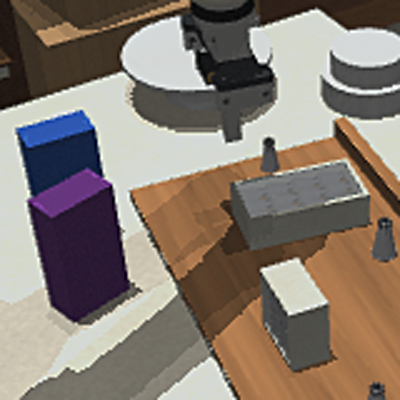

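The box has fallen flat, window up. Its top-face corners in the crop are about (231,182), (345,161), (370,195) and (248,222). Measuring its pose from these.

```bash
cat >> h.py <<'E'
yaw=-.157; O=np.array([.6213,.1142])
R=np.array([[np.cos(yaw),-np.sin(yaw)],[np.sin(yaw),np.cos(yaw)]])
def B(p): return R.T@(np.array(p)[:2]-O)
E
python3 - <<'E'
from h import *
P=lambda u,v:np.array([150+(u+.5)/2.5-.5,100+(v+.5)/2.5-.5])
# calibrate: rail in side view (top near edge) not needed; near board corner
q=np.array([B(ray("side",P(*c),.068)) for c in((231,182),(345,161),(370,195),(248,222))])
print(q.round(4).tolist()); d=q[1]-q[0]+q[2]-q[3]; print("mid",q.mean(0),"len",np.linalg.norm(d)/2,"ang",np.arctan2(d[1],d[0]))
print("board corner chk",B(ray("side",P(131,190),.018)),"rail near top left",B(ray("side",P(336,125),.048)))
s=monitor.sense();print("tcp",B(s["position"]))
E
```

```text
[[-0.0535, 0.1744], [0.108, 0.1529], [0.1054, 0.0674], [-0.0643, 0.0825]]
mid [0.02390787 0.11931234] len 0.16660951945890862 ang -0.109902901351058
board corner chk [-0.16897881  0.28226351] rail near top left [0.14633242 0.26761406]
tcp [-0.06026143  0.12704075]
```

>>> {"name": "move_arm", "arguments": {
  "increments": [
    [[22,-4,0,0,0,-2,0.6],[45,-8,0,0,0,-4.3,0.6],[45,-8,40,0,0,-4.3,0.6],[45,-8,80,0,0,-4.3,0.6],[45,-8,100,0,0,-4.3,0.6]]
  ]
}}

```text
t: 4.2
position: [0.5347, 0.2511, 0.0628]
tool_rot: [-0.001, 0.078, 0.997, -0.001]
contact_force: [0.5, -0.1, 0.1]
width: 0.0372
gripper_force: 0.0
```

>>> {"name": "move_arm", "arguments": {
  "increments": [
    [[0,0,20,0,0,0,0.6],[0,0,25,0,0,0,0.6],[0,0,25,0,0,0,0.6]]
  ]
}}

```text
t: 4.5
position: [0.5359, 0.2514, 0.0402]
tool_rot: [-0.0, 0.078, 0.997, -0.0]
contact_force: [0.3, -0.6, 1.2]
width: 0.056
gripper_force: 0.0
```

Run:
```python
from h import *
im=viewer.read_camera("side"); cv2.imwrite("pics/s4.png",cv2.resize(im[120:250,190:350,::-1],None,fx=5,fy=4.6,interpolation=cv2.INTER_CUBIC))
s=monitor.sense();print(s["t"],s["position"],B(s["position"]),s["tool_rot"],2*np.arctan2(s["tool_rot"][1],s["tool_rot"][2]),s["contact_force"],s["width"])
```

```text
4.55 [0.53637601 0.25160792 0.04102571] [-0.10536402  0.12243955] [1.58189779e-04 7.82799518e-02 9.96931404e-01 1.35815096e-05] 0.15672024150818856 [0.91167248 0.21519163 0.6317758 ] 0.05606908115748429
```

View pics/s4.png

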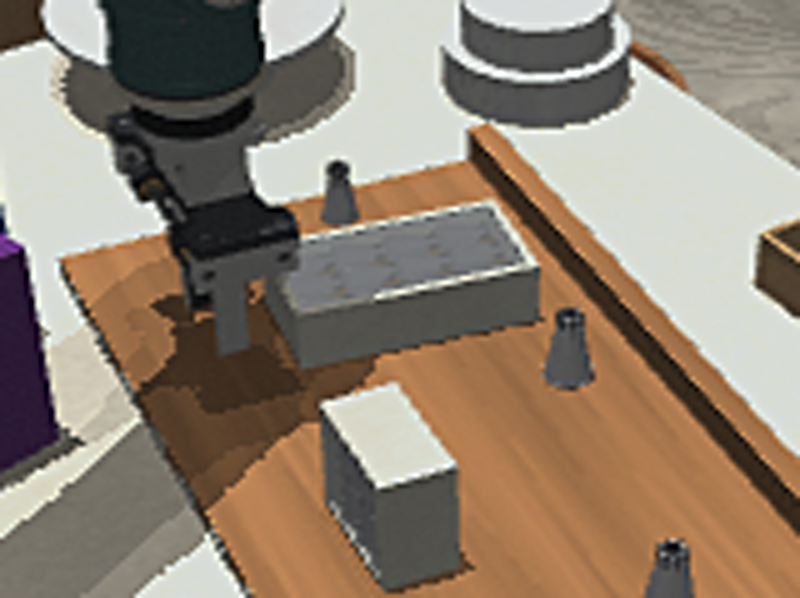

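The fingers are down behind the box's near end, at about (235,340). Pushing it forward, slowly.

>>> {"name": "move_arm", "arguments": {
  "increments": [
    [[-10,0,0,0,0,0,0.6],[-20,0,0,0,0,0,0.6],[-27,0,0,0,0,0,0.6],[-32,0,0,0,0,0,0.6],[-37,0,0,0,0,0,0.6]]
  ]
}}

```text
t: 5.05
position: [0.5728, 0.2456, 0.0405]
tool_rot: [-0.0, 0.078, 0.997, -0.0]
contact_force: [-3.1, -0.8, 2.8]
width: 0.0564
gripper_force: 1.6
```

>>> {"name": "move_arm", "arguments": {
  "increments": [
    [[-5,0,0,0,0,0,0.6],[-10,0,0,0,0,0,0.6],[-15,0,0,0,0,0,0.6],[-20,0,0,0,0,0,0.6],[-24,0,0,0,0,0,0.6]]
  ]
}}

```text
t: 5.55
position: [0.5968, 0.242, 0.0404]
tool_rot: [0.0, 0.078, 0.997, -0.0]
contact_force: [-3.5, 0.6, 0.7]
width: 0.0564
gripper_force: 1.4
```

Run:
```python
from h import *
im=viewer.read_camera("side"); cv2.imwrite("pics/s5.png",cv2.resize(im[120:250,190:350,::-1],None,fx=5,fy=4.6,interpolation=cv2.INTER_CUBIC))
s=monitor.sense();print(s["t"],B(s["position"]),s["contact_force"],s["width"])
```

```text
5.6 [-0.04361705  0.12230371] [0.10020778 0.56389959 0.39147612] 0.05626613910758227
```

View pics/s5.png

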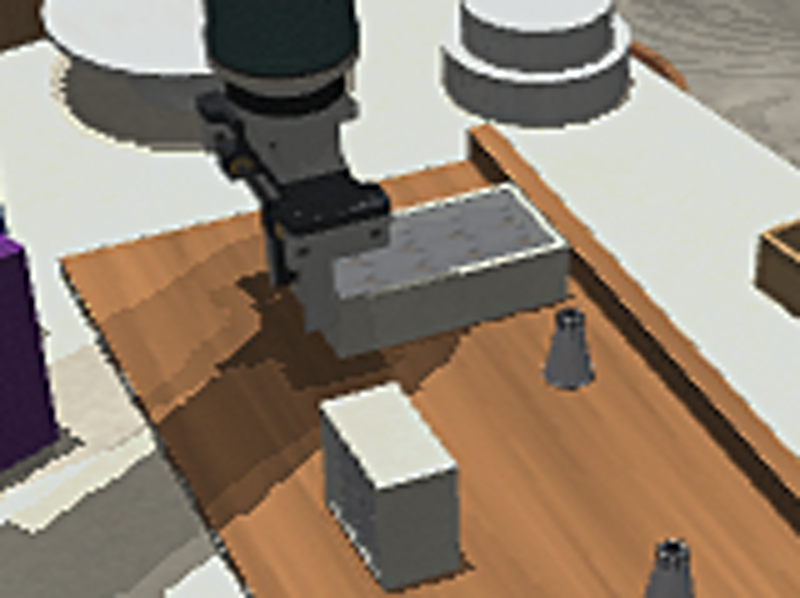

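The box is square, with its far end close to the rail at about (567,245). I'll continue in small steps and watch the force.

>>> {"name": "move_arm", "arguments": {
  "increments": [
    [[-3,0,0,0,0,0,0.6],[-6,0,0,0,0,0,0.6],[-8,0,0,0,0,0,0.6],[-10,0,0,0,0,0,0.6],[-11,0,0,0,0,0,0.6]]
  ]
}}

```text
t: 6.1
position: [0.6074, 0.2402, 0.0404]
tool_rot: [0.0, 0.078, 0.997, -0.0]
contact_force: [-2.7, 0.3, 0.8]
width: 0.0566
gripper_force: 1.1
```

>>> {"name": "move_arm", "arguments": {
  "increments": [
    [[-1,0,0,0,0,0,0.6],[-2,0,0,0,0,0,0.6],[-3,0,0,0,0,0,0.6],[-3,0,0,0,0,0,0.6]]
  ]
}}

```text
t: 6.5
position: [0.6102, 0.2398, 0.0404]
tool_rot: [-0.0, 0.078, 0.997, -0.0]
contact_force: [-1.8, -0.4, -0.5]
width: 0.0564
gripper_force: 0.9
```

>>> {"name": "move_arm", "arguments": {
  "increments": [
    [[-1,0,0,0,0,0,0.6],[-2,0,0,0,0,0,0.6],[-3,0,0,0,0,0,0.6],[-3,0,0,0,0,0,0.6]]
  ]
}}

```text
t: 6.9
position: [0.6103, 0.2399, 0.0404]
tool_rot: [-0.003, 0.078, 0.997, -0.0]
contact_force: [-23.6, 0.0, 17.6]
width: 0.0563
gripper_force: 11.8
```

>>> {"name": "move_arm", "arguments": {
  "increments": [
    [[-1,0,0,0,0,0,0.6],[-2,0,0,0,0,0,0.6],[-2,0,0,0,0,0,0.6]]
  ]
}}

```text
t: 7.2
position: [0.6103, 0.2398, 0.0404]
tool_rot: [-0.005, 0.078, 0.997, -0.001]
contact_force: [-39.4, -1.3, 29.2]
width: 0.0562
gripper_force: 19.1
```

It bears on the rail. Backing off and looking.

>>> {"name": "move_arm", "arguments": {
  "increments": [
    [[3,0,0,0,0,0,0.6],[8,0,0,0,0,0,0.6],[30,0,0,0,0,0,0.6],[50,0,0,0,0,0,0.6],[50,0,-45,0,0,0,0.6]]
  ]
}}

```text
t: 7.7
position: [0.5611, 0.2466, 0.0814]
tool_rot: [-0.004, 0.077, 0.997, -0.002]
contact_force: [0.4, 0.5, 1.0]
width: 0.0559
gripper_force: 0.0
```

>>> {"name": "move_arm", "arguments": {
  "increments": [
    [[0,0,-50,0,0,0,0.6],[0,0,-100,0,0,0,0.6],[0,0,-150,0,0,0,0.6],[25,40,-180,0,0,0,0.6],[50,80,-180,0,0,0,0.6]]
  ]
}}

```text
t: 8.2
position: [0.5319, 0.3315, 0.2702]
tool_rot: [0.003, 0.08, 0.997, 0.002]
contact_force: [0.5, 0.9, -0.1]
width: 0.0562
gripper_force: 0.0
```

>>> {"name": "move_arm", "arguments": {
  "increments": [
    [[25,43,0,0,0,0,0.6],[50,86,0,0,0,0,0.6],[75,130,0,0,0,0,0.6],[100,170,0,0,0,0,0.6],[110,190,0,0,0,0,0.6]]
  ]
}}

```text
t: 8.7
position: [0.4476, 0.5408, 0.265]
tool_rot: [-0.0, 0.076, 0.997, 0.001]
contact_force: [-0.1, -0.4, -0.4]
width: 0.0567
gripper_force: 0.0
```

Run:
```python
from h import *
im=viewer.read_camera("side"); t=viewer.read_camera("top")
b=cv2.resize(im[120:250,190:350,::-1],(400,325),interpolation=cv2.INTER_CUBIC); a=cv2.resize(t[135:265,150:310,::-1],(400,325),interpolation=cv2.INTER_CUBIC)
cv2.imwrite("pics/f.png",np.hstack([a,b]))
s=monitor.sense();print(s["t"],s["position"],s["contact_force"])
```

```text
8.8 [0.44832258 0.53995297 0.26454327] [ 0.23326108 -0.26053476 -0.73459357]
```

View pics/f.png

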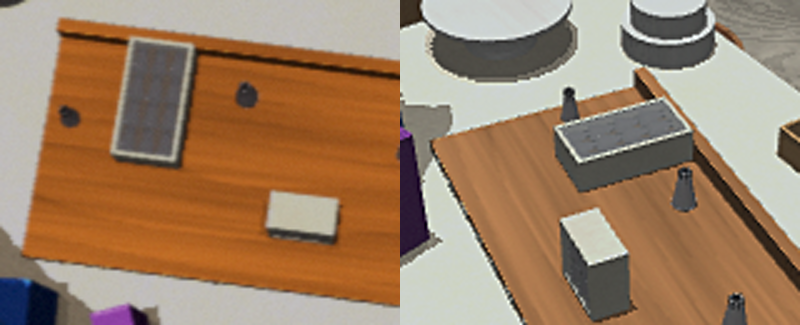

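In the top half the box's far edge, (131,38) to (195,46), lies along the rail line with matching slope (0.125 against 0.127). The window is up, the bystanders are in place, and the arm is clear of everything. Handing in.

```bash
python3 -c "
from workcell import order
print(order.sign_off())"
```

```text
the job is handed in; nothing more can be done
None
```

The job is handed in: in the last pictures the tall box lies on its back, window up, square and flush against the rail, with the bystanders where they were; sign-off returned no verdict.

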